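# Latch the cleaner-bottle shuttle and open its safety cap

### The job

Push the shuttle with the cleaner bottle along its track, away from its push plate, until it is fully home and clicks into the spring detent at the end stop. Then press the bottle's push-and-turn safety cap down, twist it anticlockwise (seen from above) until it is free, and lift it level several centimetres straight above the bottle. Finish while still holding the cap there in the gripper; leave the things around the station alone.

Things in the scene. Friction and masses are not known exactly. Their poses are not given: they have to be found in the camera images.
- station: fixed steel station on the bench: track 310 x 118 mm, 12 mm high, with 10 mm side rails; origin on the bench under the track. The shuttle slides along the station's +y axis to an end stop (36 mm high, face 112 mm from the origin). A low black block with a spring roller stands beside the track (+x side) near the stop. Its position and yaw (within 0.5 rad) vary.
- shuttle: aluminium shuttle plate that carries the bottle, axes as the station's; origin on the bottle axis, 12.5 mm above the bench. It starts at station y = -0.06 to -0.02 m; at y = +0.06 m it is fully home against the stop, held by the spring detent. Sliding takes about 2 N, climbing the detent over the last 14 mm about 6 N, then it snaps home by itself.
- push_plate (a point): centre of the rear (station -y) face of the shuttle's upright push plate, 97.5 mm above the bench; push this face towards station +y. The plate is 70 mm wide, 6 mm thick, reaches from the track to 112 mm above the bench and stands 100 mm behind the bottle axis; nothing stands behind it.
- neck (a point): point on the bottle axis at the top of the neck collar, 138.5 mm above the bench; axes as the station's; moves with the shuttle. The upright square white cleaner bottle (82 x 82 mm, body up to 111 mm above the bench, then a short sloping shoulder and a collar 48 mm wide) is fixed rigidly to the shuttle.
- cap: loose white ribbed round safety cap, 50 mm wide, 30 mm high, about 30 g, z up, x along the station's x while locked; origin on its axis at its lower rim, 4.5 mm above neck while locked (top at 173 mm). Grip across its sides. Locked, it cannot turn. Pressed down 3 mm or more, it turns anticlockwise and is free to lift when turned 50 to 130 degrees (aim for 75).
- cap_spring (a joint): height (m) of the sprung pad inside the neck that carries the cap: 0 with the cap locked, -0.0045 with the cap pressed down until it bottoms on the collar, +0.002 with the cap off. It pushes the cap up with about 7 N when locked and 11 N when bottomed.
- mould: bystander: clear chocolate mould filled with pralines, 130 x 200 x 22 mm, loose beside the station; origin at the centre of its underside
- bowl: bystander: small steel bowl, 110 mm wide, 50 mm high, loose beyond the end stop; origin at the centre of its underside
- jar: bystander: jar with a steel lid, 64 mm wide, 85 mm high, loose; origin at the centre of its underside
Mind the look-alikes: they are no part of the job. What is meant by the cap is not black, pink or yellow, and is the smaller of those in its own colour.

How it is judged:
On the way, in this order (a step that is already met when the one before it is completed fails the run):
1. the shuttle is fully home in its detent, the cap still locked on (y of shuttle in the frame of station above 0.0565 m and distance between cap and neck below 0.008 m and angle between the x axis of cap and the x axis of neck, either way round below 0.3 rad), for 0.2 s.
2. the cap is pressed down (value of joint cap_spring below -0.002 m and y of shuttle in the frame of station above 0.055 m), for 0.1 s.
3. the cap is turned free while still on the neck (angle between the x axis of cap and the x axis of neck, either way round above 0.7 rad and distance between cap and neck below 0.015 m), for 0.05 s.
At the end, for the whole second after the job is handed in: The gripper holds the cap still and level (within 20 degrees), its lower rim 30 to 160 mm above the neck collar and within 40 mm of the bottle axis, carried by the fingers alone; the shuttle is still home in its detent (within 5 mm) (z of cap in the frame of neck between 0.03 and 0.16 m and horizontal distance between cap and neck below 0.04 m and angle between cap's own z axis and vertical below 0.35 rad and contact force between the fingers and cap above 1 N and linear speed of cap below 0.03 m/s and y of shuttle in the frame of station above 0.055 m); the arm keeps its last pose, push and grip.
It fails at once if a bystander was moved by more than 25 mm (distance of any of mould, bowl, jar from where it was at the start of the episode above 0.025 m).
It fails at once if the cap was dropped beside the bottle (height (world z) of cap below 0.12 m).
It also fails if it takes over 51 s, if anything falls off the work surface, if the arm or the gripper's body presses on something with over 40 N, if the wrist force passes 120 N, or if a joint passes its speed limit or range.

### The arm

A 6-joint arm with a two-finger parallel gripper is mounted at the origin on the work surface. World frame = base frame: x ahead of the robot, y to its left, z up, the work surface at z = 0. Lengths are in m, angles in rad, forces in N, time in s.
With the tool pointing down it reaches from about 0.3 to 1 m from the base axis. Payload 5.1 kg.
Tool frame: the origin (TCP) lies midway between the tips of the shut fingers; the grasp point (between the pads) lies r.grasp_offset behind it (r.grasp_offset is the distance from the TCP to the grasp point, in m); z points along the fingers, y is the line along which they close (so a half turn about z gives the same grasp; the last joint's range is limited). The gripper opens to 95 mm and grips with 3 to 60 N. Pads are 20 mm wide; open, the fingers measure 119 mm over their backs; the gripper's body (75 mm by 180 mm) begins 59 mm behind the grasp point.
Start: joints at [-0.083, 0.124, 1.65, -0, 1.367, -0.083], TCP at [0.65, -0, 0.215] pointing down, gripper open.
Joint ranges: [-2.61, 2.61], [-1.02, 2.33], [0.03, 2.71], [-1.35, 4.49], [0.32, 2.68], [-2.91, 2.91]. Speed limits (rad/s): [2.57, 2.57, 3.14, 3.14, 3.14, 3.14].

### API

Orientations are given as a unit quaternion [x, y, z, w].
In Python, from bench import r gives the robot as it stands.
- The arm moves only by the shell command python3 -m handwheel 'ROWS' [FORCE]. ROWS is JSON, a list of rows, each a list of 3 entries, a list of its own where there are three numbers: the shift along the world's x, y, z in mm, then the turn, a rotation vector about the world's x, y, z in rad, then the finger opening in mm, from 0 to 95.1. A call has 1 to 5 rows; each row shifts and turns the commanded pose from where the row before left it; what a row does not reach is not made up. A row lasts 1/8 s, in which the tool goes at most 62.5 mm and 10.7 degrees, less where a joint would pass 70% of its speed; a pose out of reach is approached as far as the arm can. A call with a gripper value outside its range is refused whole. The fingers move at their own pace and stop on an object; FORCE is the grip in N (left out, the last holds). Time passes only in rows, so rows that do not move let the fingers close. It gives the time, the measured TCP pose, the force, the opening and the grip force at its end, in the units of the state.
- r.state(): the state, without advancing time (a new reading comes with each control period).
- r.snapshot(name): name is "scene" or "side" or "wrist"; returns a dict with "img" (384x512x3 uint8, red, green, blue), "fovy" (degrees; the focal length in pixels is half the picture's height over the tangent of half this angle, whatever the lens; pixels are square), "cx", "cy" (the principal point, pixels), "R" (3x3) and "t" (3): a world point X has camera coordinates R X + t. Camera axes: x right, y down, z forward; pixel columns grow to the right and rows downward; lengths in m; the calibration is good to about 2 mm. A picture is of the moment at which its call begins. There is no depth.
- r.finish_job(): hands the job in; it is judged then, once.
The state is a dict: "clock": time; "joints": joint angles; "joint_velocities": joint speeds; "effort": joint torques, N m; "ee_pos": TCP position; "eef_rot": TCP orientation; "wrist_force": force on the tool from outside, world axes, zero at the start; "moment": the same for the moment, N m; "finger_gap": opening from 0.0 (shut) to 1.0 (fully open); "gripper_force": force on a finger pad.
Only numpy, scipy, OpenCV 4.12 (cv2) and the standard library are available. Lean on these libraries where they do the work, as an engineer would, in place of code of your own. Each camera call takes 0.05 s, during which the arm holds its last target. There are 200 camera calls.

## Working session

There is one attempt and no reset: what is moved stays moved. The work goes in short steps, Python scripts to look and compute and a shell command to move; the robot and the scene stay as the last step left them, time stands still between calls to the robot, and variables do not carry over. Pictures are saved under pics/ and viewed, at most 10 in all, crops included, and the job is handed in when it is done.

```bash
mkdir -p pics; cat > h.py <<'E'
import numpy as np, cv2
from bench import r
def snap(n,f):
    s=r.snapshot(n); cv2.imwrite('pics/'+f,cv2.cvtColor(s['img'],cv2.COLOR_RGB2BGR)); return s
def cam(s):
    f=s['img'].shape[0]/2/np.tan(np.radians(s['fovy'])/2)
    return f,np.array(s['R']),np.array(s['t'])
def proj(s,X):
    f,R,t=cam(s); c=np.atleast_2d(X)@R.T+t; return c[:,:2]/c[:,2:]*f+[s['cx'],s['cy']]
def atz(s,uv,z):
    f,R,t=cam(s); o=-R.T@t; d=R.T@np.array([(uv[0]-s['cx'])/f,(uv[1]-s['cy'])/f,1]); return o+d*(z-o[2])/d[2]
E
python3 - <<'E'
from h import *
import pickle
S={n:snap(n,n+'.png') for n in('scene','side','wrist')}
pickle.dump(S,open('s0.pkl','wb'))
cv2.imwrite('pics/both.png',np.hstack([cv2.imread('pics/scene.png'),cv2.imread('pics/side.png')])[:, :, :])
for n in S: f,R,t=cam(S[n]); print(n,-R.T@t,R[2])
print(r.state(), r.grasp_offset)
E
```

```text
scene [1.05549987 0.44936854 0.73840466] [-0.5574758  -0.47905558 -0.67803133]
side [0.376436   0.67164068 0.58538203] [ 0.20681926 -0.80924223 -0.54986617]
wrist [0.65096206 0.06836614 0.38377484] [-0.00205688 -0.24763919 -0.96885014]
{'clock': 0.15, 'joints': array([-8.25894404e-02,  1.24378468e-01,  1.65133061e+00,  2.14627872e-05,
        1.36749164e+00, -8.25829194e-02]), 'joint_velocities': array([ 0.00124979, -0.00364045, -0.00352767,  0.00076864,  0.00149928,
       -0.00097873]), 'effort': array([ 4.52342692e-04, -4.18191254e+01, -3.60470796e+01,  7.75244599e-02,
        4.69156180e-02, -8.73639601e-05]), 'ee_pos': array([6.49515484e-01, 2.40658716e-05, 2.13671979e-01]), 'eef_rot': array([ 7.07110396e-01,  7.07102709e-01, -5.11681370e-04, -6.20292132e-04]), 'wrist_force': array([-0.09958995,  0.18682038,  0.59366317]), 'moment': array([ 0.00756056, -0.00062281, -0.00856136]), 'gripper_force': 0.0, 'finger_gap': 1.0043112030764851} 0.0188
```

View pics/scene.png

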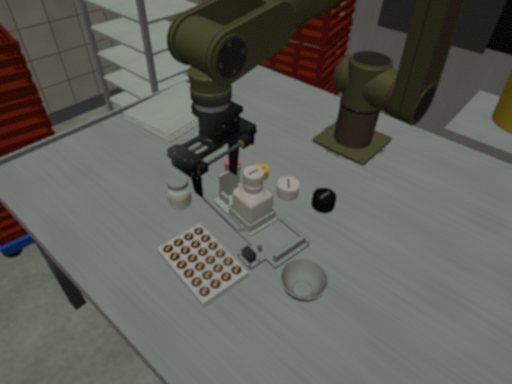

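View pics/side.png

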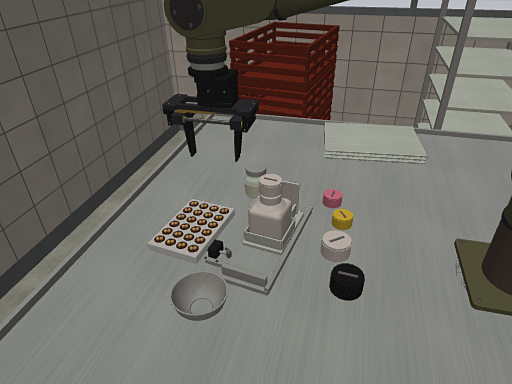

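Scene: station with bottle at scene (253,200) and push plate at (228,187). The bowl is at (303,280), mould at (203,262) and jar at (179,193).
Cap candidates in the side view: white on the bottle (270,183), white on the bench (336,245), black (347,281), pink (332,198), yellow (343,218). The one meant is white and the smaller of the two whites, so the one on the bottle. I'll confirm it in an enlarged crop.

```bash
python3 - <<'E'
import cv2,numpy as np
a=cv2.imread('pics/side.png')[160:300,190:370]; b=cv2.imread('pics/scene.png')[150:280,190:330]
a=cv2.resize(a,None,fx=4,fy=4,interpolation=3); b=cv2.resize(b,None,fx=4,fy=4,interpolation=3)
cv2.imwrite('pics/ca.png',a);cv2.imwrite('pics/cb.png',b)
E
```

```text
(no output)
```

View pics/ca.png

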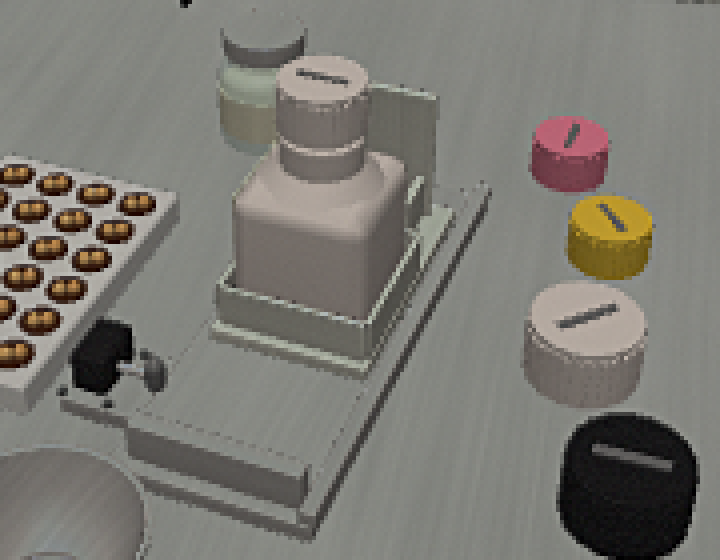

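View pics/cb.png

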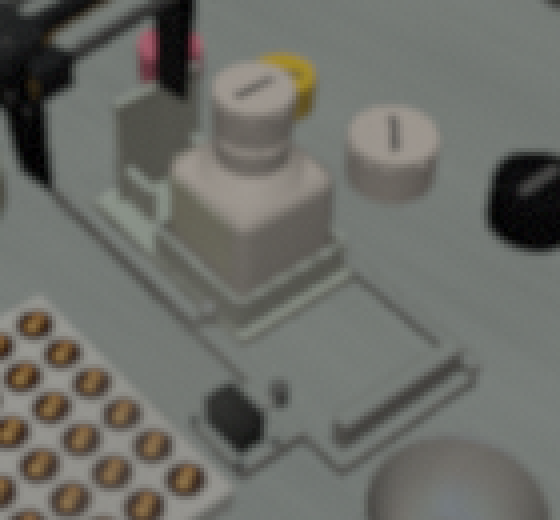

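The crops confirm it: the cap on the bottle (side px (270,180)) is clearly smaller than the white one on the bench. Next I'll fit the station pose.

```bash
python3 - <<'E'
from h import *
import pickle
from scipy.optimize import least_squares
S=pickle.load(open('s0.pkl','rb'))
A=lambda u,v:(np.array([u,v])-1.5)/4+[190,160]
B=lambda u,v:(np.array([u,v])-1.5)/4+[190,150]
sd,sc=S['side'],S['scene']
def cross(p,q):
    f,R,t=cam(sd);f2,R2,t2=cam(sc)
    g=lambda X:np.r_[(proj(sd,X)[0]-p),(proj(sc,X)[0]-q)]
    o=least_squares(g,[.6,0,.1]); return o.x,o.fun
print('cap top',cross(A(322,80),B(254,90)))
print('cap @.173',atz(sd,A(322,80),.173),atz(sc,B(254,90),.173))
pr=atz(sd,A(438,98),.112); pl=atz(sc,B(118,100),.112); print('plate -x corner',pr,'+x',pl,'w',np.linalg.norm(pl-pr))
d=pl-pr; print('yaw plate',np.arctan2(d[1],d[0]))
for z in(.012,.022): 
    a=atz(sd,A(490,190),z);b=atz(sd,A(316,528),z); e=b-a; print('rail',a,b,np.linalg.norm(e),np.arctan2(e[1],e[0])-np.pi/2)
a=atz(sd,A(128,430),.036);b=atz(sd,A(307,467),.036);e=a-b;print('stop',a,b,np.linalg.norm(e),np.arctan2(e[1],e[0]))
a=atz(sc,B(338,430),.036);b=atz(sc,B(462,352),.036);e=a-b;print('stop sc',a,b,np.linalg.norm(e),np.arctan2(e[1],e[0]))
E
```

```text
cap top (array([ 0.52718516, -0.0027309 ,  0.16930631]), array([ 0.04677017, -0.08825938,  0.01802374,  0.11105498]))
cap @.173 [0.5258628  0.00363398 0.173     ] [ 5.30328675e-01 -1.08059852e-04  1.73000000e-01]
plate -x corner [ 0.47573976 -0.09094175  0.112     ] +x [ 0.54284849 -0.10723482  0.112     ] w 0.06905827489470137
yaw plate -0.2381776573592593
rail [ 0.44487757 -0.14565695  0.012     ] [0.49076779 0.16575548 0.012     ] 0.31477550211972305 -0.14630858569856042
rail [ 0.44368392 -0.13140297  0.022     ] [0.4887738  0.17457831 0.022     ] 0.30928569799055433 -0.14630858569856064
stop [0.59504654 0.14564572 0.036     ] [0.49935617 0.14916578 0.036     ] 0.09575509853022113 -0.03676940201059847
stop sc [0.60619976 0.1377797  0.036     ] [0.5068412  0.15642611 0.036     ] 0.10109308067987186 -0.18551012056439925
```

```bash
python3 -m handwheel '[[[-37,-35,0],[0,0,-0.055],30],[[-37,-35,0],[0,0,-0.055],30],[[-36,-35,0],[0,0,-0.055],30],[[-36,-35,0],[0,0,0],30],[[0,0,0],[0,0,0],30]]' 20
python3 -m handwheel '[[[0,0,-42],[0,0,0],30],[[0,0,-42],[0,0,0],30],[[0,0,-42],[0,0,0],30],[[0,0,0],[0,0,0],30]]'
python3 - <<'E'
from h import *
import pickle
S={n:snap(n,n+'1.png') for n in('side','wrist','scene')}
pickle.dump(S,open('s1.pkl','wb'))
a=cv2.imread('pics/side1.png')[120:300,190:370]; b=cv2.imread('pics/wrist1.png')
cv2.imwrite('pics/m1.png',cv2.resize(np.hstack([cv2.resize(a,(384,384),interpolation=3),cv2.resize(b,(412,384)) if 0 else b[:, 50:462]]),None,fx=1,fy=1))
st=r.state();print(st['ee_pos'],st['wrist_force'])
E
```

```text
clock: 0.78
ee_pos: [0.5022, -0.1416, 0.2144]
eef_rot: [0.764, 0.645, -0.0, -0.0]
wrist_force: [0.7, 0.8, -0.0]
finger_gap: 0.529
gripper_force: 0.0
clock: 1.27
ee_pos: [0.5014, -0.1382, 0.0846]
eef_rot: [0.763, 0.647, -0.002, -0.004]
wrist_force: [-0.6, -0.3, -0.1]
finger_gap: 0.313
gripper_force: 0.0
[ 0.50559894 -0.14017883  0.09061802] [ 1.33830125 -0.70258934  0.65359808]
```

View pics/m1.png

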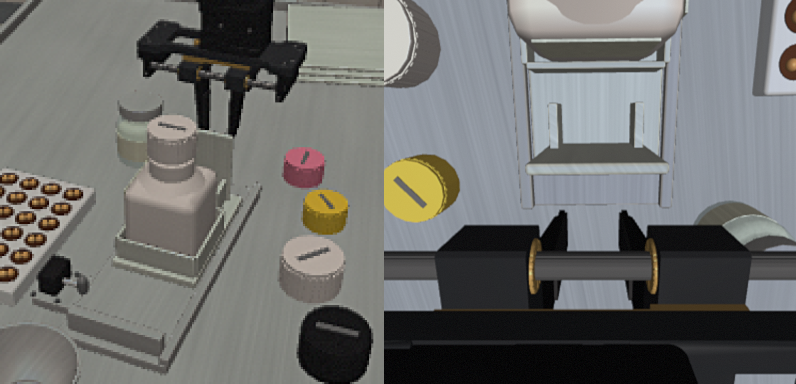

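The fingers stand behind the plate, centred on it: plate edges at montage columns 527 and 670, fingers at about 594. The cap is undisturbed. I'll refine the yaw from the wrist view.

```bash
python3 - <<'E'
from h import *
import pickle
w=pickle.load(open('s1.pkl','rb'))['wrist']
P=lambda u,v,z:atz(w,(u-384+50,v),z)
y=lambda a,b:np.arctan2(b[1]-a[1],b[0]-a[0])
# rear top edge of plate
for v in((163,163),(173,173)):
  a,b=P(527,v[0],.112),P(670,v[1],.112); print('plate',a,b,(a+b)/2,y(a,b),np.linalg.norm(a-b))
for z in(.012,.022):
  for q in((521,207,510,12),(673,207,690,12)): print('rail',y(P(q[0],q[1],z),P(q[2],q[3],z))-np.pi/2, P(q[0],q[1],z))
E
```

```text
plate [ 0.48064163 -0.09205195  0.112     ] [ 0.54833206 -0.10327123  0.112     ] [ 0.51448684 -0.09766159  0.112     ] -0.16425079229412437 0.06861389870801675
plate [ 0.47958176 -0.09684611  0.112     ] [ 0.54782791 -0.10814956  0.112     ] [ 0.51370483 -0.10249784  0.112     ] -0.16413766105793762 0.06917590193887409
rail -0.16869142364779766 [ 0.44298749 -0.14164508  0.012     ]
rail -0.18343464248619146 [ 0.56880153 -0.16243182  0.012     ]
rail -0.1686914236477972 [ 0.44597811 -0.13880693  0.022     ]
rail -0.18343464248619235 [ 0.56667344 -0.15874796  0.022     ]
```

```bash
python3 -m handwheel '[[[1.7,9.9,0],[0,0,0],30],[[1.7,9.9,0],[0,0,0],30],[[1.7,9.9,0],[0,0,0],30],[[1.7,9.9,0],[0,0,0],30],[[1.7,9.9,0],[0,0,0],30]]'
python3 -m handwheel '[[[1.7,9.9,0],[0,0,0],30],[[1.7,9.9,0],[0,0,0],30],[[1.3,7.9,0],[0,0,0],30],[[1.3,7.9,0],[0,0,0],30],[[0,0,0],[0,0,0],30]]'
python3 - <<'E'
from h import *
import pickle
s=snap('side','side2.png');w=snap('wrist','wrist2.png')
pickle.dump((s,w),open('s2.pkl','wb'))
a=cv2.imread('pics/side2.png')[140:280,190:340]; b=cv2.imread('pics/wrist2.png')
cv2.imwrite('pics/m2.png',np.hstack([cv2.resize(a,(411,384),interpolation=3),b[:,60:440]]))
st=r.state();print(st['ee_pos'],st['wrist_force'])
E
```

```text
clock: 2.05
ee_pos: [0.5128, -0.09, 0.0889]
eef_rot: [0.763, 0.647, 0.0, 0.0]
wrist_force: [-0.5, -1.9, 1.2]
finger_gap: 0.317
gripper_force: 0.9
clock: 2.68
ee_pos: [0.5184, -0.054, 0.0883]
eef_rot: [0.763, 0.647, 0.0, -0.0]
wrist_force: [0.1, -0.2, -0.6]
finger_gap: 0.313
gripper_force: 0.0
[ 0.5183301  -0.05458872  0.08833042] [ 0.31718674 -0.11277711 -0.46226336]
```

View pics/m2.png

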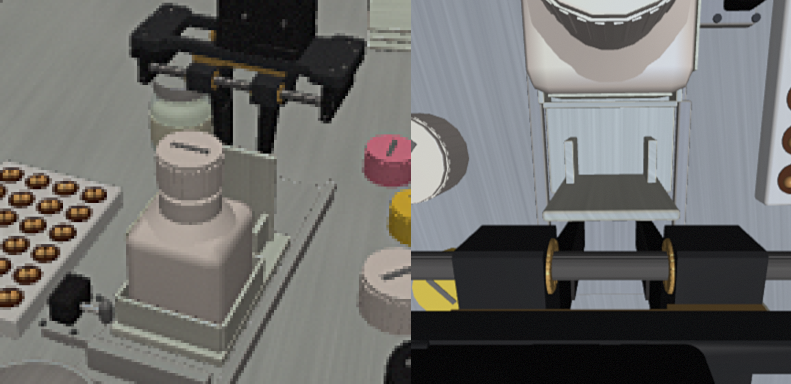

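The shuttle has moved well towards the stop, with its front edge nearing the roller at about (105,310). The fingers are right behind the plate, whose rear edge is at row 218 of the wrist view. Computing what is left.

```bash
python3 - <<'E'
from h import *
import pickle
s,w=pickle.load(open('s2.pkl','rb'))
u=np.array([.167,.986,0])
a,b=[atz(w,(c-411+60,219),.112) for c in(545,677)]; print('plate rear',(a+b)/2,np.linalg.norm(a-b)); p=(a+b)/2
print('ahead of tcp',(p-r.state()['ee_pos'])@u, 'moved',(p-[.5137,-.1025,0])@u)
c=atz(s,(190/2.74+190,148/2.743+140),.170); print('cap',c)
for z in (.036,):
  e=[atz(s,(x/2.74+190,y/2.743+140),z) for x,y in((90,347),(210,375))]; print('stop',e,(sum(e)/2-c)@u)
E
```

```text
plate rear [ 0.52257353 -0.0410281   0.112     ] 0.0667506372976352
ahead of tcp 0.014079416484706868 moved 0.06209316845023893
cap [0.535667   0.05851795 0.17      ]
stop [array([0.5931816 , 0.14333524, 0.036     ]), array([0.49862454, 0.14993423, 0.036     ])] 0.08859257691928907
```

```bash
python3 -m handwheel '[[[0.8,4.9,0],[0,0,0],30],[[0.8,4.9,0],[0,0,0],30],[[0.8,4.9,0],[0,0,0],30],[[0.8,4.9,0],[0,0,0],30]]'
for i in 1 2 3; do python3 -m handwheel '[[[0.7,3.9,0],[0,0,0],30]]' | grep -E 'ee_pos|wrist'; done
```

```text
clock: 3.28
ee_pos: [0.5213, -0.0361, 0.0885]
eef_rot: [0.763, 0.647, -0.001, 0.001]
wrist_force: [-0.8, -3.1, 0.4]
finger_gap: 0.315
gripper_force: 1.8
ee_pos: [0.5223, -0.0309, 0.0885]
wrist_force: [1.1, 0.5, 0.1]
ee_pos: [0.523, -0.0282, 0.0888]
wrist_force: [-2.0, -11.0, 0.8]
ee_pos: [0.5231, -0.0281, 0.0889]
wrist_force: [-5.9, -25.2, 1.7]
```

Force climbed solidly after a snap, so the shuttle is probably home. I'll back off and verify.

```bash
python3 -m handwheel '[[[-2.5,-15,0],[0,0,0],30],[[-5,-25,0],[0,0,0],30],[[0,0,60],[0,0,0],95],[[0,0,60],[0,0,0],95],[[0,0,30],[0,0,0],95]]'
python3 - <<'E'
from h import *
import pickle
s=snap('side','side3.png');w=snap('wrist','wrist3.png');c=snap('scene','scene3.png')
pickle.dump((s,w,c),open('s3.pkl','wb'))
a=cv2.imread('pics/side3.png')[150:280,200:330]; b=cv2.imread('pics/wrist3.png')[:,70:440]
cv2.imwrite('pics/m3.png',np.hstack([cv2.resize(a,(420,420),interpolation=3),cv2.copyMakeBorder(b,0,36,0,0,0)]))
E
```

```text
clock: 4.28
ee_pos: [0.5179, -0.0636, 0.2433]
eef_rot: [0.763, 0.646, 0.003, 0.002]
wrist_force: [0.3, -0.8, -0.4]
finger_gap: 0.578
gripper_force: 0.0
```

View pics/m3.png

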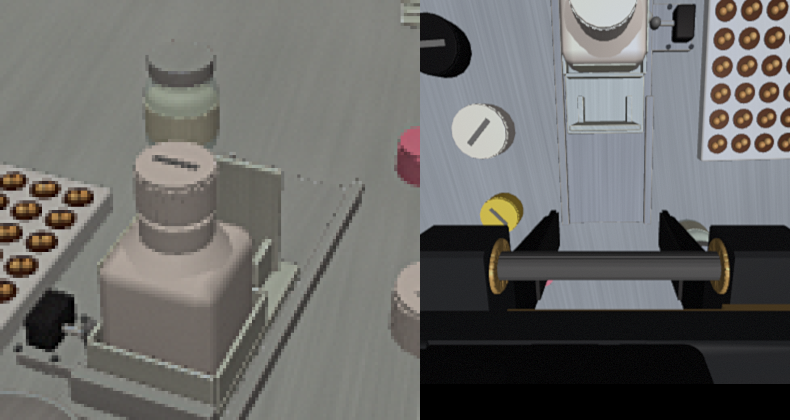

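The shuttle sits against the stop (side crop (150,370)), the roller is in at its side, and the cap is still on at (175,161).

```bash
python3 - <<'E'
from h import *
import pickle
from scipy.optimize import least_squares
s,w,c=pickle.load(open('s3.pkl','rb'))
g=lambda f:cv2.imread('pics/'+f)
T=g('scene.png')[164:182,243:265]
m=cv2.matchTemplate(g('scene3.png')[170:240,230:320],T,cv2.TM_CCOEFF_NORMED);_,v,_,l=cv2.minMaxLoc(m)
q=np.array([253.1-243+l[0]+230,172.1-164+l[1]+170]);print(v,q)
p=np.array([175/3.231+200,161/3.231+150])
print(atz(s,p,.173),atz(c,q,.173))
f=lambda X:np.r_[proj(s,X)[0]-p,proj(c,X)[0]-q]
o=least_squares(f,[.54,.08,.17]);print(o.x,o.fun)
print(r.state()['ee_pos'],r.state()['joints'])
E
```

```text
0.7913712859153748 [278.1 191.1]
[0.53923206 0.08566844 0.173     ] [0.54236141 0.08666664 0.173     ]
[0.53991666 0.08459151 0.17140752] [-0.18256634  0.32571334 -0.08567481 -0.4260569 ]
[ 0.51751005 -0.06355828  0.24090165] [-2.25709730e-01 -1.82979330e-01  1.90617491e+00  9.41327180e-04
  1.41371023e+00 -6.08925725e-02]
```

```bash
python3 -m handwheel '[[[6,38,0],[0,0,0],95],[[6,37,0],[0,0,0],95],[[6,37,0],[0,0,0],95],[[6,37,0],[0,0,0],95],[[0,0,0],[0,0,0],95]]'
python3 -m handwheel '[[[0,0,-20],[0,0,0],95],[[0,0,-20],[0,0,0],95],[[0,0,0],[0,0,0],95]]'
python3 - <<'E'
from h import *
w=snap('wrist','wrist4.png')
cv2.imwrite('pics/m4.png',cv2.imread('pics/wrist4.png'))
ps=[r.state()['ee_pos']]; 
print(ps, proj(w,[[.541,.085,.173]]))
E
```

```text
clock: 5.05
ee_pos: [0.5392, 0.0873, 0.2358]
eef_rot: [0.762, 0.648, -0.002, -0.002]
wrist_force: [-0.5, -1.0, -0.9]
finger_gap: 0.999
gripper_force: 0.0
clock: 5.42
ee_pos: [0.5382, 0.0844, 0.1946]
eef_rot: [0.763, 0.646, -0.003, -0.002]
wrist_force: [-0.1, -0.4, 0.7]
finger_gap: 1.0
gripper_force: 0.0
[array([0.53915915, 0.08457266, 0.19645796])] [[261.06532428 213.07672944]]
```

View pics/m4.png

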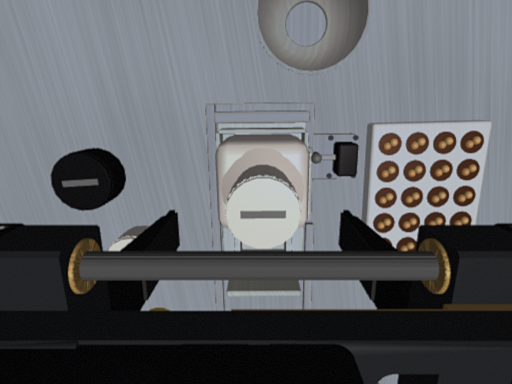

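The cap top is at (263,212), against a predicted (261,213). The finger tips at columns 178 and 340 straddle it, about 2 mm to the left of centre. I'll shift 2 mm, descend and grip.

```bash
python3 -m handwheel '[[[2,0,-18],[0,0,0],95],[[0,0,-18],[0,0,0],95],[[0,0,-17],[0,0,0],95],[[0,0,0],[0,0,0],95]]' 30
python3 -m handwheel '[[[0,0,0],[0,0,0],40],[[0,0,0],[0,0,0],40],[[0,0,0],[0,0,0],40],[[0,0,0],[0,0,0],40]]' 30
python3 -m handwheel '[[[0,0,0],[0,0,0],40],[[0,0,0],[0,0,0],40]]'
```

```text
clock: 5.98
ee_pos: [0.5408, 0.0853, 0.143]
eef_rot: [0.763, 0.646, -0.002, -0.001]
wrist_force: [-0.7, -0.4, 0.5]
finger_gap: 0.997
gripper_force: 0.0
clock: 6.48
ee_pos: [0.5425, 0.0854, 0.1461]
eef_rot: [0.763, 0.646, 0.0, 0.0]
wrist_force: [0.3, -0.4, 0.7]
finger_gap: 0.639
gripper_force: 0.0
clock: 6.72
ee_pos: [0.5415, 0.0856, 0.1457]
eef_rot: [0.763, 0.646, -0.001, -0.001]
wrist_force: [-4.3, 0.5, 3.1]
finger_gap: 0.517
gripper_force: 30.0
```

```bash
for i in 1 2 3 4; do python3 -m handwheel '[[[0,0,-1.5],[0,0,0],40]]' 35 | grep -E 'ee_pos|wrist|grip'; done
```

```text
ee_pos: [0.5424, 0.0855, 0.1452]
wrist_force: [-3.5, 0.5, 7.4]
gripper_force: 35.0
ee_pos: [0.5425, 0.0855, 0.1441]
wrist_force: [-5.4, 0.1, 8.1]
gripper_force: 35.0
ee_pos: [0.5425, 0.0855, 0.1429]
wrist_force: [-5.4, 0.2, 10.3]
gripper_force: 35.0
ee_pos: [0.5425, 0.0855, 0.1417]
wrist_force: [-6.7, 0.5, 10.1]
gripper_force: 35.0
```

```bash
for i in 1 2; do python3 -m handwheel '[[[-0.5,0,-1],[0,0,0],40]]' | grep -E 'ee_pos|wrist|grip'; done
```

```text
ee_pos: [0.5425, 0.0855, 0.1412]
wrist_force: [-5.9, 0.3, 12.9]
gripper_force: 35.0
ee_pos: [0.5425, 0.0855, 0.1412]
wrist_force: [-6.7, 0.0, 17.4]
gripper_force: 35.0
```

Bottomed. Now twisting.

```bash
python3 -m handwheel '[[[0,0,0],[0,0,0.1],40],[[0,0,0],[0,0,0.1],40],[[0,0,0],[0,0,0.1],40]]'
python3 -c "
from bench import r;print(r.state()['moment'])"
```

```text
clock: 7.85
ee_pos: [0.5424, 0.0867, 0.1412]
eef_rot: [0.657, 0.754, 0.002, 0.0]
wrist_force: [-6.5, 5.2, 14.3]
finger_gap: 0.523
gripper_force: 35.0
[ 0.65889366  1.38678272 -0.11232224]
```

```bash
python3 -m handwheel '[[[0,0,0],[0,0,0.12],40],[[0,0,0],[0,0,0.12],40],[[0,0,0],[0,0,0.12],40],[[0,0,0],[0,0,0.12],40],[[0,0,0],[0,0,0.12],40]]'
python3 -m handwheel '[[[0,0,0],[0,0,0.12],40],[[0,0,0],[0,0,0.12],40],[[0,0,0],[0,0,0.12],40],[[0,0,0],[0,0,0.1],40],[[0,0,0],[0,0,0],40]]'
python3 - <<'E'
from h import *
print(r.state()['moment'])
s=snap('side','side5.png');c=snap('wrist','wrist5.png')
a=cv2.imread('pics/side5.png')[140:260,195:315];b=cv2.imread('pics/wrist5.png')[:,80:430]
cv2.imwrite('pics/m5.png',np.hstack([cv2.resize(a,(384,384),interpolation=3),b]))
E
```

```text
clock: 8.48
ee_pos: [0.5424, 0.0859, 0.1412]
eef_rot: [0.404, 0.915, 0.001, 0.001]
wrist_force: [-6.7, 1.6, 13.5]
finger_gap: 0.526
gripper_force: 35.0
clock: 9.1
ee_pos: [0.5426, 0.086, 0.1412]
eef_rot: [0.186, 0.982, 0.001, 0.001]
wrist_force: [-5.7, 1.5, 13.2]
finger_gap: 0.525
gripper_force: 35.0
[0.24325129 1.16216535 0.0047011 ]
```

View pics/m5.png

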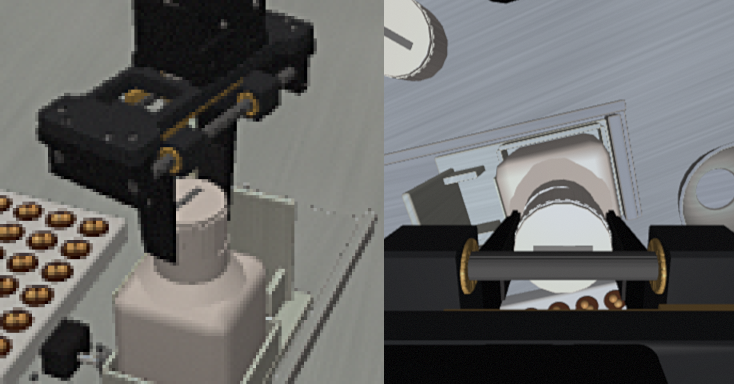

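The cap turned with the gripper: its groove is still parallel to the finger line at (563,248), with the tool turned 78°. Lifting straight up.

```bash
python3 -m handwheel '[[[0,0,5],[0,0,0],40],[[0,0,10],[0,0,0],40],[[0,0,15],[0,0,0],40],[[0,0,15],[0,0,0],40],[[0,0,15],[0,0,0],40]]'
python3 -m handwheel '[[[0,0,15],[0,0,0],40],[[0,0,5],[0,0,0],40],[[0,0,0],[0,0,0],40],[[0,0,0],[0,0,0],40],[[0,0,0],[0,0,0],40]]'
python3 - <<'E'
from h import *
s=snap('side','side6.png');c=snap('scene','scene6.png')
a=cv2.imread('pics/side6.png')[110:270,185:345];b=cv2.imread('pics/scene6.png')[120:320,160:360]
cv2.imwrite('pics/m6.png',np.hstack([cv2.resize(a,(390,390),interpolation=3),cv2.resize(b,(390,390),interpolation=3)]))
E
```

```text
clock: 9.82
ee_pos: [0.5414, 0.0852, 0.1987]
eef_rot: [0.187, 0.982, -0.0, 0.0]
wrist_force: [0.4, 0.0, -1.2]
finger_gap: 0.523
gripper_force: 35.0
clock: 10.45
ee_pos: [0.5409, 0.0853, 0.2168]
eef_rot: [0.187, 0.982, -0.0, -0.001]
wrist_force: [-0.6, -0.4, -0.3]
finger_gap: 0.525
gripper_force: 35.0
```

View pics/m6.png

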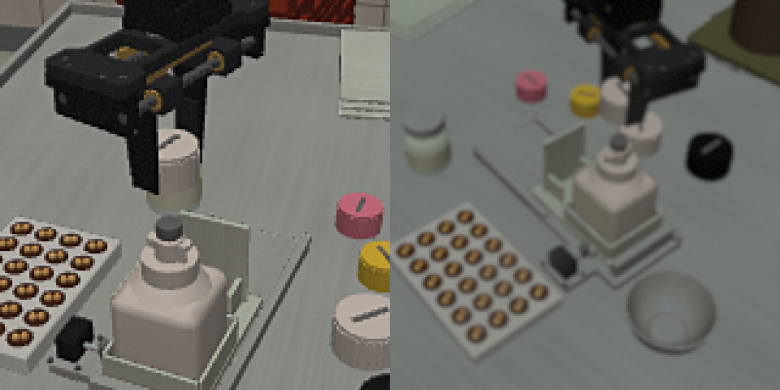

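The cap is held level above the open neck (side crop (180,160), neck at (168,230)). The shuttle is still home and the bystanders are untouched.

```bash
python3 -c "
from bench import r;print(r.finish_job())"
```

```text
the job is handed in; nothing more can be done
None
```

I pushed the shuttle home against its end stop, pressed and twisted the cap about 78° anticlockwise, and lifted it about 75 mm; I handed the job in at about 10.5 s with the cap still held level above the neck, but `finish_job()` returned no verdict.

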